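# Call the technician and show which jar to weigh

### The arm

A 7-joint arm with a two-finger parallel gripper is mounted at the origin on the work surface. World frame = base frame: x ahead of the robot, y to its left, z up, the work surface at z = 0. Lengths are in mm, angles in rad, forces in N, time in s.
With the tool pointing down it reaches from about 400 to 875 mm from the base axis. Payload 4.4 kg.
Tool frame: the origin (TCP) lies on the centre line of the jaws, within the pads' length; the fingertips stand 25 mm ahead of it and the grasp point (between the pads) lies 6 mm ahead of it; x points along the fingers, y is the direction in which the jaws open and shut, and the axes are right-handed (so a half turn about x gives the same grasp; the last joint's range is limited). The gripper opens to 85 mm and grips with 20 to 120 N. Pads are 22 mm wide; open, the fingers measure 114 mm over their backs; the gripper's body (76 mm by 85 mm) begins 54 mm behind the grasp point. The pads swing forward as they close: fully open they stand 13 mm farther back than shut.
Start: joints at [1.222, 0.628, 0.038, 1.517, -0.027, 0.996, -0.02], TCP at [181.406, -624.187, 256.313] pointing down, gripper open.
Joint ranges: [-3.06, 3.06], [-0.37, 2.12], [-1.25, 1.32], [0.18, 2.47], [-1.1, 4.24], [0.23, 1.98], [-2.94, 2.94]. Speed limits (rad/s): [2.57, 2.57, 3.14, 3.14, 3.14, 3.14, 3.14].

### API

Orientations are given as [roll, pitch, yaw] about the fixed x, y, z axes, in that order (R = Rz(yaw) Ry(pitch) Rx(roll)).
In Python, from cell import * gives the robot as it stands. The module is installed in compiled form; this text tells all that it offers.
- The arm moves only by the tool jog_arm, never from a script. Its argument "series" is a list of rows, each a list of 3 entries, a list of its own where there are three numbers: the turn, a rotation vector about the tool's x, y, z in degrees, then the shift along the tool's x, y, z in mm, then the gripper's target within -1 to 1 (shut at 1, half-way at 0, fully open at -1). In form: [[[rx, ry, rz], [dx, dy, dz], hand], ...]. A call has 1 to 8 rows; each row shifts and turns the commanded pose from where the row before left it, along the tool's axes as they then stand; what a row does not reach is not made up. A row lasts 1/8 s, in which the tool goes at most 62.5 mm and 10.7 degrees, less where a joint would pass 70% of its speed; a pose out of reach is approached as far as the arm can. A call is refused whole if a number of a shift passes 62.5 or a number of a turn 10.7, either way. A call with a gripper value outside its range is refused whole. The fingers move at their own pace and stop on an object; the grip force is fixed at half the most. Time passes only in rows, so rows that do not move let the fingers close. It gives the time, the measured TCP pose, the force and the opening at its end, in the units of the state.
- read_state(): the state, without advancing time (a new reading comes with each control period).
- get_image(name): name is "scene" or "top"; returns a dict with "img" (384x512x3 uint8, red, green, blue), "range_z" (384x512 float32, mm along the optical axis (not along the pixel's ray), 0 where there is no reading), "fovy" (degrees; the focal length in pixels is half the picture's height over the tangent of half this angle, whatever the lens; pixels are square), "cx", "cy" (the principal point, pixels), "k1" (the pictures are not rectified: a ray, as slopes to the right and down, at radius r is drawn at 1 + k1 r^2 times it, then the intrinsics apply), "cam_to_world" (4x4, takes a point from camera to world coordinates). Camera axes: x right, y up, looking along -z (the intrinsics and any distortion apply to the point x, -y, -z); pixel columns grow to the right and rows downward; lengths in mm; the calibration is good to about 2 mm. A picture is of the moment at which its call begins.
- finish_job(): hands the job in, once; it reports no verdict.
The state is a dict: "clock": time; "qpos": joint angles; "qd": joint speeds; "tau": joint torques, N m; "eef_pos": TCP position; "tool_rot": TCP orientation; "force": force on the tool from outside, world axes, zero at the start; "torque": the same for the moment, N m; "width": finger opening in mm.
Only numpy, scipy, OpenCV 4.12 (cv2) and the standard library are available. Lean on these libraries where they do the work, as an engineer would, in place of code of your own. Each camera call takes 0.05 s, during which the arm holds its last target. There are 200 camera calls.

### The job

Press the yellow call button well down and let it come back up, then tell the technician what to weigh without touching it: point down at the middle of the red-lidded jar, with the fingertips just above the lid (about 3 cm), and hold there for a full two seconds. Then point the same way at the middle of the balance's steel pan for a full two seconds and finish while still pointing at it. Do not touch any jar, the balance, the rack or the bowl, and pass well above the brown-lidded jars (fingertips at least 6 cm over their lids) so that neither is pointed at.

Things in the scene. Friction and masses are not known exactly. Their poses are not given: they have to be found in the camera images.
- call (a joint): travel of the yellow push button in m: 0 up, 0.006 fully down; a spring returns it, fully down takes 4 N; it counts as pressed beyond 0.004
- call_top (a point): centre of the top face of the yellow round call button (40 mm diameter, standing 10 mm above a fixed grey round housing of 56 mm diameter and 12 mm height on the bench), 22 mm above the bench when up, pressed straight down
- jar_red: loose closed glass sample jar with a red lid, 68 mm diameter, 95 mm high, 0.2 to 0.4 kg; origin at the centre of its underside, z up. To be pointed at, never touched
- jar_red_lid (a point): centre of the top of the red lid, 95 mm above the bench
- jar_kraft1: the same jar with a brown lid; bystander; origin at the centre of its underside
- jar_kraft1_lid (a point): centre of the top of its brown lid, 95 mm above the bench
- jar_kraft2: the same jar with a brown lid; bystander; origin at the centre of its underside
- jar_kraft2_lid (a point): centre of the top of its brown lid, 95 mm above the bench
- balance: fixed white laboratory balance, 200 mm (its x) by 150 mm (its y) by 50 mm high, with a round steel pan of 110 mm diameter; origin at the centre of its underside, display and keys towards its -x. Never touched
- pan (a point): centre of the top of the balance's steel pan, 66 mm above the bench, 25 mm from the balance's middle towards its +x
- tube_rack: loose pink test-tube rack with blue-capped tubes, 60 mm (x) by 190 mm (y), 105 mm high over the tubes; bystander; origin at the centre of its underside
- bowl: loose white porcelain bowl, 80 mm diameter, 35 mm high; bystander; origin at the centre of its underside

How it is judged:
By the outcome, as a careful person would: the job done as asked, in the order asked, and still so for the second after the job is handed in, with the robot touching nothing.
It also fails if it takes over 56 s, if anything falls off the work surface, if the arm or the gripper's body presses on something with over 40 N, if the wrist force passes 120 N, or if a joint passes its speed limit or range.

## Working session

There is one attempt and no reset: what is moved stays moved. The work goes in short steps, Python scripts to look and compute and a tool call to move; the robot and the scene stay as the last step left them, time stands still between calls to the robot, and variables do not carry over. Pictures are saved under pics/ and viewed, about 8 in all and at most 12, crops included, and the job is handed in when it is done.

Besides the shell and the picture viewer there is one more tool, called after "Call:" as name(argument=value, ...), one argument or row to a line, values as JSON. jog_arm: Moves the arm, as the interface text tells. Its arguments: {"type":"object","properties":{"series":{"type":"array"}},"required":["series"]}

```bash
mkdir -p pics
cat > h.py <<'E'
from cell import *
import numpy as np, cv2
def grab(n):
    d=get_image(n); return d
def rays(d,uv):
    f=192/np.tan(np.radians(d["fovy"])/2); k=d["k1"]
    p=(np.atleast_2d(uv).astype(float)-[d["cx"],d["cy"]])/f; s=p.copy()
    for _ in range(20): s=p/(1+k*(s**2).sum(1,keepdims=True))
    M=np.array(d["cam_to_world"]); r=np.c_[s[:,0],-s[:,1],-np.ones(len(s))]
    return M[:3,3], r@M[:3,:3].T
def plane(d,uv,z):
    o,r=rays(d,uv); return o+r*((z-o[2])/r[:,2])[:,None]
def cloud(d):
    v,u=np.mgrid[:384,:512]; o,r=rays(d,np.c_[u.ravel(),v.ravel()])
    return (o+r*d["range_z"].ravel()[:,None]).reshape(384,512,3)
E
python3 - <<'E'
from h import *
for n in("top","scene"):
    d=grab(n); np.save(n+".npy",d,allow_pickle=True); cv2.imwrite(f"pics/{n}.png",d["img"][...,::-1])
    print(n,d["fovy"],d["k1"],np.round(d["cam_to_world"],3).tolist())
print(read_state())
E
```

```text
top 43.01380274600363 -0.13834029092076872 [[-0.001, 0.989, -0.148, 454.196], [-1.0, -0.003, -0.011, -28.514], [-0.011, 0.148, 0.989, 1276.236], [0.0, 0.0, 0.0, 1.0]]
scene 46.073689846655725 -0.08021607959417791 [[-0.84, -0.452, 0.299, 998.842], [0.542, -0.716, 0.441, 534.941], [0.014, 0.532, 0.847, 1093.204], [0.0, 0.0, 0.0, 1.0]]
{'clock': 0.1, 'qpos': array([ 1.22216082,  0.62924629,  0.03844021,  1.51825797, -0.02698252,
        0.99628509, -0.0199871 ]), 'qd': array([ 0.00052731, -0.00432896,  0.0011816 , -0.00189945,  0.00117121,
       -0.00146798,  0.00116481]), 'tau': array([ 2.28126613e-03, -5.64539087e+01,  1.23013403e+00, -1.93975496e+01,
        1.11831911e-02,  5.44925861e-03,  2.98761677e-05]), 'eef_pos': array([ 181.28836545, -623.67934605,  255.48889318]), 'tool_rot': array([-1.55404747,  1.56911749,  1.87040701]), 'force': array([-0.26308121,  0.64637286, -0.5248802 ]), 'torque': array([-0.01665406, -0.0013856 , -0.01693059]), 'width': 85.63847014217659}
```

View pics/top.png

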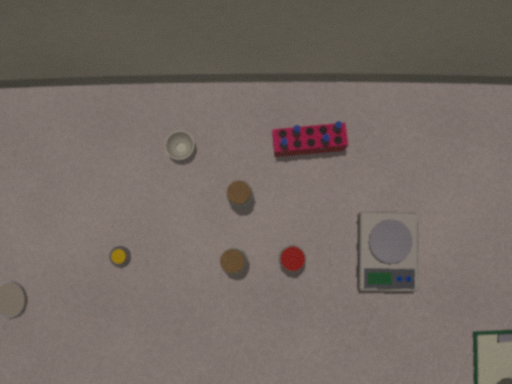

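View pics/scene.png

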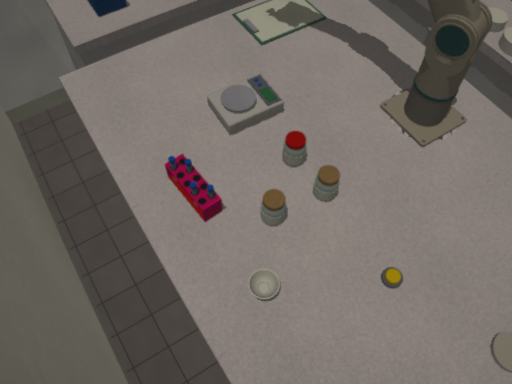

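The top view shows the button at (119,257), the red lid at (292,259), brown lids at (233,261) and (239,192), the pan at (390,241), the rack at (310,140) and the bowl at (180,146). The scene view agrees with this.

Run:
```python
from h import *
seeds={"top":dict(call=(119,257,22),red=(292,259,95),k1=(233,261,95),k2=(239,192,95),pan=(390,241,66),bowl=(180,146,35)),
"scene":dict(call=(393,276,22),red=(296,140,95),k1=(328,175,95),k2=(274,199,95),pan=(238,98,66),bowl=(264,284,35))}
for n in seeds:
    d=np.load(n+".npy",allow_pickle=True).item(); im=d["img"]; C=cloud(d)
    lab=cv2.cvtColor(im,cv2.COLOR_RGB2LAB).astype(int)
    for k,(u,v,z) in seeds[n].items():
        ref=np.median(lab[v-2:v+3,u-2:u+3].reshape(-1,3),0)
        m=(np.abs(lab-ref)*[.4 if k!='pan' else 1.5,1,1]).max(2)<(14 if k!='pan' else 12)
        m&=np.hypot(*np.moveaxis(np.mgrid[:384,:512],0,0)-np.array([v,u])[:,None,None])<30
        _,L=cv2.connectedComponents(m.astype(np.uint8)); mm=(L==L[v,u])
        c=max(cv2.findContours(mm.astype(np.uint8),cv2.RETR_EXTERNAL,cv2.CHAIN_APPROX_NONE)[0],key=len)[:,0]
        P=plane(d,c,z)[:,:2].astype(np.float32); (ex,er,_)=cv2.fitEllipse(P) if len(P)>5 else (0,0,0)
        ctr,r=cv2.minEnclosingCircle(P)
        print(n,k,"ell",np.round(ex,1),np.round(er,1),"enc",np.round(ctr,1),round(r,1),"mean uv",np.round(plane(d,[np.argwhere(mm).mean(0)[::-1]],z)[0,:2],1),"depth z",round(float(C[v,u,2]),1))
```

```text
top call ell [472.4 373.5] [32.5 33.3] enc [472.3 373.4] 17.5 mean uv [472.4 373.5] depth z 22.2
top red ell [467.1 -75.7] [54.1 54.8] enc [467.3 -75.8] 28.3 mean uv [467.1 -75.7] depth z 97.0
top k1 ell [460.8  66.4] [63.5 71.9] enc [459.3  64.2] 38.5 mean uv [461.1  67.3] depth z 97.7
top k2 ell [629.2  54.4] [62.4 65.5] enc [628.1  52.3] 36.1 mean uv [629.1  54.6] depth z 96.9
top pan ell [ 509.  -322.3] [106.  109.7] enc [ 507.9 -321.7] 57.0 mean uv [ 508.9 -322.3] depth z 66.7
top bowl ell [761.6 215. ] [154.9 161.6] enc [761.6 215.1] 82.2 mean uv [761.9 215.3] depth z 7.1
scene call ell [475.3 372.5] [35.8 36.4] enc [475.3 372.5] 18.9 mean uv [475.4 372.7] depth z 21.0
scene red ell [471.2 -74.9] [52.4 56.8] enc [470.8 -74.6] 29.4 mean uv [471.4 -74.6] depth z 95.5
scene k1 ell [465.5  71.1] [57.6 64.4] enc [465.5  71.7] 33.3 mean uv [465.8  71.5] depth z 95.4
scene k2 ell [632.2  56.4] [57.2 62.7] enc [632.2  57.4] 32.5 mean uv [632.5  56.8] depth z 93.0
scene pan ell [ 510.6 -323.6] [100.8 105.4] enc [ 510.9 -320.9] 55.6 mean uv [ 511.2 -322.7] depth z 66.9
scene bowl ell [763.9 216. ] [144.8 152.4] enc [763.8 216.1] 77.1 mean uv [764.6 217. ] depth z 7.6
```

Call:
jog_arm(
  series=[
    [[0, 0, 0], [0, -16, -20], 1],
    [[0, 0, 0], [0, -32, -40], 1],
    [[0, 0, 0], [0, -32, -40], 1],
    [[0, 0, 0], [0, -32, -40], 1],
    [[0, 0, 0], [0, -32, -40], 1],
    [[0, 0, 0], [0, -32, -40], 1],
    [[0, 0, 0], [0, -32, -40], 1],
    [[0, 0, 0], [0, -32, -40], 1],
  ],
)

```text
clock: 1.1
eef_pos: [403.2, -308.5, 256.1]
tool_rot: [-0.956, 1.571, 2.469]
force: [0.0, -1.0, -0.6]
width: -0.5
```

Call:
jog_arm(
  series=[
    [[0, 0, 0], [0, -45, -18], 1],
    [[0, 0, 0], [0, -45, -18], 1],
    [[0, 0, 0], [0, -45, -18], 1],
    [[0, 0, 0], [0, -45, -18], 1],
    [[0, 0, 0], [0, -45, -18], 1],
    [[0, 0, 0], [0, -45, -18], 1],
    [[0, 0, 0], [0, -45, -18], 1],
    [[0, 0, 0], [0, -45, -18], 1],
  ],
)

```text
clock: 2.1
eef_pos: [440.2, 77.4, 256.2]
tool_rot: [0.899, 1.571, -1.96]
force: [0.4, 0.2, 0.5]
width: -0.4
```

Call:
jog_arm(
  series=[
    [[0, 0, 0], [0, -45, -19], 1],
    [[0, 0, 0], [0, -45, -19], 1],
    [[0, 0, 0], [0, -45, -19], 1],
    [[0, 0, 0], [0, -45, -19], 1],
    [[0, 0, 0], [0, -45, -19], 1],
    [[0, 0, 0], [0, -30, -14], 1],
    [[0, 0, 0], [0, -10, -5], 1],
    [[0, 0, 0], [0, 0, 0], 1],
  ],
)

```text
clock: 3.1
eef_pos: [475.7, 361.6, 255.8]
tool_rot: [0.773, 1.569, -2.086]
force: [0.1, -1.0, 0.0]
width: -0.0
```

Call:
jog_arm(
  series=[
    [[0, 0, 0], [20, -12, -2], 1],
    [[0, 0, 0], [40, 0, 0], 1],
    [[0, 0, 0], [40, 0, 0], 1],
    [[0, 0, 0], [40, 0, 0], 1],
    [[0, 0, 0], [25, 0, 0], 1],
    [[0, 0, 0], [11, 0, 0], 1],
    [[0, 0, 0], [10, 0, 0], 1],
    [[0, 0, 0], [0, 0, 0], 1],
  ],
)

```text
clock: 4.1
eef_pos: [474.5, 374.0, 70.2]
tool_rot: [0.814, 1.571, -2.045]
force: [0.7, 0.5, 1.1]
width: -0.5
```

Run:
```python
from h import *
a=grab("scene")["img"][190:340,300:450,::-1]; b=grab("top")["img"][180:330,50:200,::-1]
cv2.imwrite("pics/close.png",cv2.resize(np.hstack([a,b]),None,fx=2.6,fy=2.6,interpolation=cv2.INTER_CUBIC))
print(read_state()["eef_pos"])
```

```text
[474.9310279  374.53809967  71.07228427]
```

View pics/close.png

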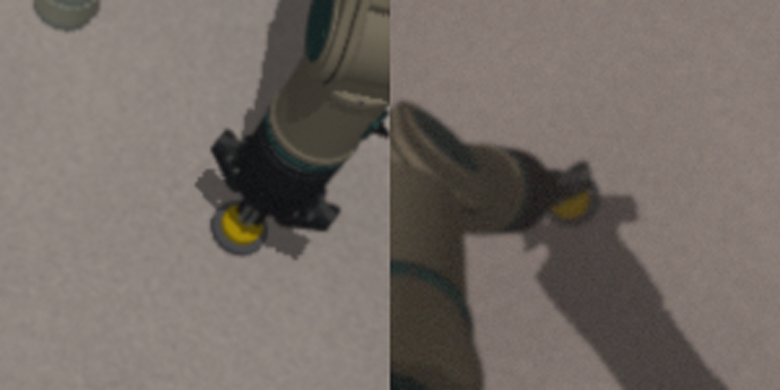

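The left crop (scene) shows the closed fingertips just above the yellow button at about (240,220). In the right crop (top), the hand half covers the button. Next I lower slowly and watch the force.

Call:
jog_arm(
  series=[
    [[0, 0, 0], [10, 0, 0], 1],
    [[0, 0, 0], [8, 0, 0], 1],
    [[0, 0, 0], [4, 0, 0], 1],
    [[0, 0, 0], [2, 0, 0], 1],
    [[0, 0, 0], [2, 0, 0], 1],
    [[0, 0, 0], [1, 0, 0], 1],
    [[0, 0, 0], [0, 0, 0], 1],
    [[0, 0, 0], [0, 0, 0], 1],
  ],
)

```text
clock: 5.2
eef_pos: [474.4, 374.2, 43.5]
tool_rot: [0.819, 1.571, -2.04]
force: [-1.4, -1.5, 2.5]
width: 0.1
```

Call:
jog_arm(
  series=[
    [[0, 0, 0], [1, 0, 0], 1],
    [[0, 0, 0], [1, 0, 0], 1],
    [[0, 0, 0], [1, 0, 0], 1],
    [[0, 0, 0], [0, 0, 0], 1],
    [[0, 0, 0], [0, 0, 0], 1],
  ],
)

```text
clock: 5.82
eef_pos: [474.5, 374.3, 41.0]
tool_rot: [-3.02, 1.57, 0.404]
force: [-2.9, -2.0, 9.3]
width: 0.1
```

The button bottomed out: 9 N against the 4 N needed, at z = 41. Lifting and heading for the red jar.

Call:
jog_arm(
  series=[
    [[0, 0, 0], [-15, 0, 0], 1],
    [[0, 0, 0], [-40, 0, 0], 1],
    [[0, 0, 0], [-45, 0, 0], 1],
    [[0, 0, 0], [-45, 0, 0], 1],
    [[0, 0, 0], [-45, 0, 0], 1],
    [[0, 0, 0], [-30, 0, 0], 1],
    [[0, 0, 0], [0, 0, 0], 1],
  ],
)

```text
clock: 6.7
eef_pos: [476.0, 375.5, 263.8]
tool_rot: [-2.724, 1.563, 0.701]
force: [-0.1, 0.2, -0.9]
width: 0.2
```

Call:
jog_arm(
  series=[
    [[0, 0, 0], [0, 20, 6], 1],
    [[0, 0, 0], [0, 45, 13], 1],
    [[0, 0, 0], [0, 45, 13], 1],
    [[0, 0, 0], [0, 45, 13], 1],
    [[0, 0, 0], [0, 45, 13], 1],
    [[0, 0, 0], [0, 45, 14], 1],
    [[0, 0, 0], [0, 45, 14], 1],
    [[0, 0, 0], [0, 45, 14], 1],
  ],
)

```text
clock: 7.7
eef_pos: [470.0, 21.6, 259.2]
tool_rot: [0.043, 1.568, -2.817]
force: [0.2, -0.7, 0.3]
width: 0.2
```

Call:
jog_arm(
  series=[
    [[0, 0, 0], [0, 45, 14], 1],
    [[0, 0, 0], [0, 35, 11], 1],
    [[0, 0, 0], [0, 15, 5], 1],
    [[0, 0, 0], [0, 0, 0], 1],
    [[0, 0, 0], [0, 0, 0], 1],
  ],
)

```text
clock: 8.32
eef_pos: [469.4, -73.3, 260.0]
tool_rot: [-1.341, 1.57, 2.086]
force: [0.6, 0.2, -0.4]
width: 0.3
```

Run:
```python
from h import *
d=grab("scene"); cv2.imwrite("pics/after.png",d["img"][...,::-1]); C=cloud(d); s=read_state()
print(s["eef_pos"],s["clock"],"button z",np.round(C[274:280:2,390:397:2,2],1).tolist(), d["img"][276,393])
```

```text
[469.5989707  -73.1857989  260.14901658] 8.375 button z [[24.7, 23.5, 23.4, 22.4], [21.6, 20.5, 25.0, 22.9], [21.6, 20.0, 15.0, 19.7]] [156 129  10]
```

View pics/after.png

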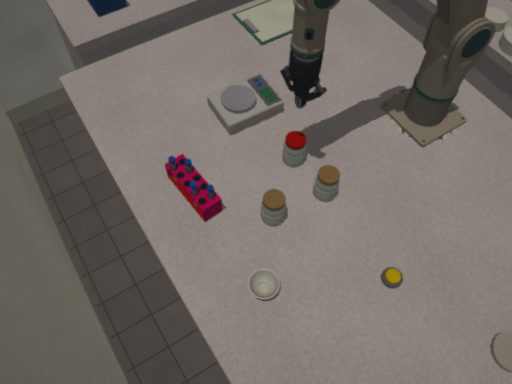

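The button at (393,276) is back up, and the jars, bowl and rack have not moved. The closed hand is above the red jar, with the tips at about (302,100). Next I descend and hold.

Call:
jog_arm(
  series=[
    [[0, 0, 0], [30, 2, 0], 1],
    [[0, 0, 0], [35, 0, 0], 1],
    [[0, 0, 0], [25, 0, 0], 1],
    [[0, 0, 0], [12, 0, 0], 1],
    [[0, 0, 0], [8, 0, 0], 1],
    [[0, 0, 0], [0, 0, 0], 1],
    [[0, 0, 0], [0, 0, 0], 1],
    [[0, 0, 0], [0, 0, 0], 1],
  ],
)

```text
clock: 9.38
eef_pos: [470.6, -77.0, 150.9]
tool_rot: [2.763, 1.569, -0.096]
force: [-0.1, -0.2, -0.0]
width: 0.1
```

Run:
```python
from h import *
a=grab("scene")["img"][70:220,220:370,::-1]; b=grab("top")["img"][180:330,210:360,::-1]
cv2.imwrite("pics/red.png",cv2.resize(np.hstack([a,b]),None,fx=2.6,fy=2.6,interpolation=cv2.INTER_CUBIC))
s=read_state();print(s["eef_pos"],s["tool_rot"],s["clock"])
```

```text
[470.43538307 -76.9969684  150.76794304] [ 2.71524311  1.56980917 -0.14372601] 9.475
```

View pics/red.png

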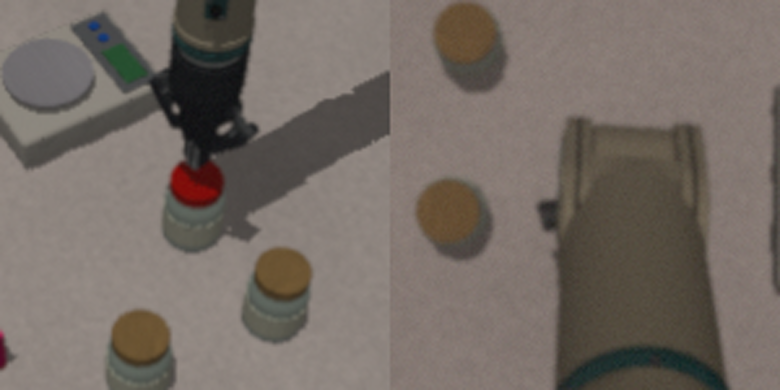

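The fingertips at about (197,155) in the left crop hang just above the red lid, clear of everything. Holding for about 3 s.

Call:
jog_arm(
  series=[
    [[0, 0, 0], [0, 0, 0], 1],
    [[0, 0, 0], [0, 0, 0], 1],
    [[0, 0, 0], [0, 0, 0], 1],
    [[0, 0, 0], [0, 0, 0], 1],
    [[0, 0, 0], [0, 0, 0], 1],
    [[0, 0, 0], [0, 0, 0], 1],
    [[0, 0, 0], [0, 0, 0], 1],
    [[0, 0, 0], [0, 0, 0], 1],
  ],
)

```text
clock: 10.48
eef_pos: [470.2, -76.9, 150.3]
tool_rot: [2.587, 1.571, -0.272]
force: [0.1, 0.0, -0.3]
width: 0.4
```

Call:
jog_arm(
  series=[
    [[0, 0, 0], [0, 0, 0], 1],
    [[0, 0, 0], [0, 0, 0], 1],
    [[0, 0, 0], [0, 0, 0], 1],
    [[0, 0, 0], [0, 0, 0], 1],
    [[0, 0, 0], [0, 0, 0], 1],
    [[0, 0, 0], [0, 0, 0], 1],
    [[0, 0, 0], [0, 0, 0], 1],
    [[0, 0, 0], [0, 0, 0], 1],
  ],
)

```text
clock: 11.48
eef_pos: [470.2, -76.9, 150.3]
tool_rot: [0.952, 1.571, -1.907]
force: [0.6, -0.3, -0.2]
width: 0.1
```

Call:
jog_arm(
  series=[
    [[0, 0, 0], [0, 0, 0], 1],
    [[0, 0, 0], [0, 0, 0], 1],
    [[0, 0, 0], [0, 0, 0], 1],
    [[0, 0, 0], [0, 0, 0], 1],
    [[0, 0, 0], [0, 0, 0], 1],
    [[0, 0, 0], [0, 0, 0], 1],
    [[0, 0, 0], [0, 0, 0], 1],
    [[0, 0, 0], [0, 0, 0], 1],
  ],
)

```text
clock: 12.48
eef_pos: [470.2, -76.9, 150.3]
tool_rot: [2.582, 1.571, -0.276]
force: [0.4, -0.4, -0.1]
width: -0.1
```

Call:
jog_arm(
  series=[
    [[0, 0, 0], [-30, 0, 0], 1],
    [[0, 0, 0], [-40, 0, 0], 1],
    [[0, 0, 0], [0, 35, 4], 1],
    [[0, 0, 0], [0, 45, 6], 1],
    [[0, 0, 0], [0, 45, 6], 1],
    [[0, 0, 0], [0, 45, 6], 1],
    [[0, 0, 0], [0, 45, 5], 1],
    [[0, 0, 0], [0, 32, 4], 1],
  ],
)

```text
clock: 13.48
eef_pos: [509.0, -325.2, 220.2]
tool_rot: [1.147, 1.57, -1.714]
force: [-0.3, 0.5, -0.8]
width: -0.0
```

Call:
jog_arm(
  series=[
    [[0, 0, 0], [10, 0, 0], 1],
    [[0, 0, 0], [30, 0, 0], 1],
    [[0, 0, 0], [30, 0, 0], 1],
    [[0, 0, 0], [18, 0, 0], 1],
    [[0, 0, 0], [8, 0, 0], 1],
    [[0, 0, 0], [3, 0, 0], 1],
    [[0, 0, 0], [0, 0, 0], 1],
    [[0, 0, 0], [0, 0, 0], 1],
  ],
)

```text
clock: 14.48
eef_pos: [509.8, -323.0, 122.1]
tool_rot: [2.351, 1.569, -0.508]
force: [-0.2, -0.6, 0.5]
width: -0.1
```

Run:
```python
from h import *
a=grab("scene")["img"][30:230,150:400,::-1]
cv2.imwrite("pics/pan.png",cv2.resize(a,None,fx=3,fy=3,interpolation=cv2.INTER_CUBIC))
s=read_state();print(s["eef_pos"],s["clock"])
```

```text
[ 509.72767816 -322.99747827  122.08181816] 14.525
```

View pics/pan.png

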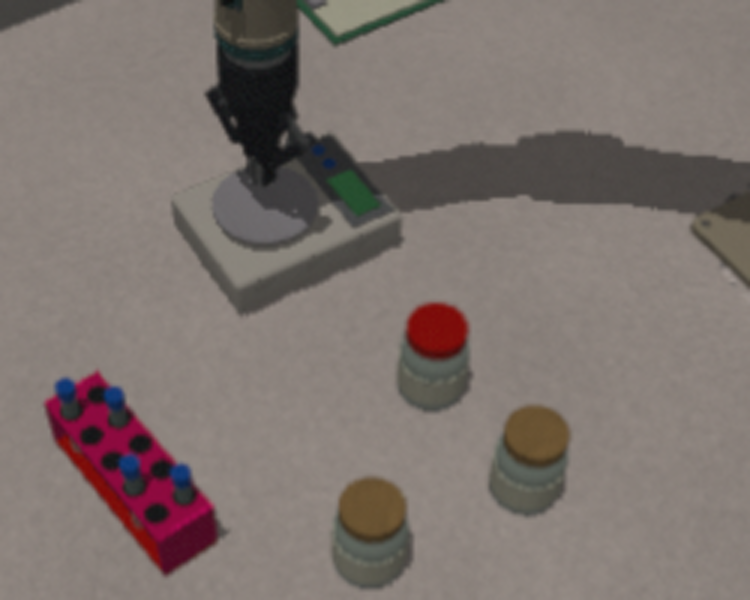

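The closed tips at about (262,180) hang over the pan, whose centre is near (266,205), and nothing is touching. Holding here.

Call:
jog_arm(
  series=[
    [[0, 0, 0], [0, 0, 0], 1],
    [[0, 0, 0], [0, 0, 0], 1],
    [[0, 0, 0], [0, 0, 0], 1],
    [[0, 0, 0], [0, 0, 0], 1],
    [[0, 0, 0], [0, 0, 0], 1],
    [[0, 0, 0], [0, 0, 0], 1],
    [[0, 0, 0], [0, 0, 0], 1],
    [[0, 0, 0], [0, 0, 0], 1],
  ],
)

```text
clock: 15.52
eef_pos: [509.3, -322.7, 121.3]
tool_rot: [-1.752, 1.571, 1.673]
force: [-0.4, 0.2, -0.1]
width: -0.2
```

Call:
jog_arm(
  series=[
    [[0, 0, 0], [0, 0, 0], 1],
    [[0, 0, 0], [0, 0, 0], 1],
    [[0, 0, 0], [0, 0, 0], 1],
    [[0, 0, 0], [0, 0, 0], 1],
    [[0, 0, 0], [0, 0, 0], 1],
    [[0, 0, 0], [0, 0, 0], 1],
    [[0, 0, 0], [0, 0, 0], 1],
    [[0, 0, 0], [0, 0, 0], 1],
  ],
)

```text
clock: 16.52
eef_pos: [509.3, -322.7, 121.3]
tool_rot: [2.785, 1.571, -0.074]
force: [-0.3, 0.6, 0.3]
width: 0.0
```

Call:
jog_arm(
  series=[
    [[0, 0, 0], [0, 0, 0], 1],
    [[0, 0, 0], [0, 0, 0], 1],
    [[0, 0, 0], [0, 0, 0], 1],
    [[0, 0, 0], [0, 0, 0], 1],
    [[0, 0, 0], [0, 0, 0], 1],
    [[0, 0, 0], [0, 0, 0], 1],
    [[0, 0, 0], [0, 0, 0], 1],
    [[0, 0, 0], [0, 0, 0], 1],
  ],
)

```text
clock: 17.52
eef_pos: [509.3, -322.7, 121.3]
tool_rot: [-1.69, 1.571, 1.735]
force: [-0.1, 0.3, -0.1]
width: -0.2
```

```bash
python3 -c "
from h import *
s=read_state();print(s['eef_pos'],s['force'],s['clock']);print(finish_job())"
```

```text
[ 509.3074621  -322.70714713  121.30724425] [-0.13707484  0.34898835 -0.09538505] 17.525
the job is handed in; nothing more can be done
None
```

The job is done and handed in at 17.5 s, in the order asked.

- **Call button:** I pressed it with the closed fingers until it bottomed out, at about 9 N against the 4 N it needs. The camera then showed it back up, with its top at about 22 mm.
- **Red jar:** I pointed straight down about 30 mm above the lid and about 2 mm from its measured centre, and held still for about 3 s.
- **Pan:** I pointed about 30 mm above its centre, within about 1 mm of the measured position. I held for about 3 s and was still pointing there at hand-in.
- **Not touching:** Apart from the button press, the force readings I took showed only noise. The pictures showed the jars, bowl, rack and balance unmoved, though the last one, at the pan, left the bowl out of frame. The fingertips passed about 130 mm above the brown lids.

No checks failed. The top and scene cameras differed by 2 to 5 mm on positions, so I used values between the two. The single-pixel depth readings on the button were noisy, from 15 to 25 mm.

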